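# Feel for the hidden lid release of a tube incubator and open it

### The arm

A 7-joint arm with a two-finger parallel gripper is mounted at the origin on a cart in front of the work surface, level with it; the furniture and walls round the work are solid. World frame = base frame: x ahead of the robot, y to its left, z up, the work surface at z = 0. Lengths are in m, angles in rad, forces in N, time in s.
With the tool pointing down it reaches from about 0.35 to 0.775 m from the base axis. Payload 3.1 kg.
Tool frame: the origin (TCP) lies on the centre line of the jaws, within the pads' length; the fingertips stand 19 mm ahead of it and the grasp point (between the pads) is the TCP; z points along the fingers, y is the direction in which the jaws open and shut (so a half turn about z gives the same grasp; the last joint's range is limited). The gripper opens to 85 mm and grips with 20 to 120 N. Pads are 22 mm wide; open, the fingers measure 114 mm over their backs; the gripper's body (76 mm by 85 mm) begins 54 mm behind the grasp point. The pads swing forward as they close: fully open they stand 13 mm farther back than shut.
Start: joints at [1.214, 0.311, 0.014, 1.512, -0.004, 1.319, -0.027], TCP at [0.17, -0.523, 0.25] pointing down, gripper open.
Joint ranges: [-2.7, 2.7], [-0.3, 1.91], [-1.27, 1.3], [0.12, 2.57], [-1.44, 4.58], [0.2, 2.03], [-3.05, 3.05]. Speed limits (rad/s): [2.79, 2.79, 3.14, 3.14, 3.14, 3.14, 3.14].

### API

Orientations are given as a unit quaternion [w, x, y, z].
In Python, from rig import monitor, cams, workorder gives the robot as it stands. The module is installed in compiled form; this text tells all that it offers.
- The arm moves only by the tool jog_arm, never from a script. Its argument "plan" is a list of rows, each an object with "linear": the shift along the world's x, y, z in m, a list of three; "turn": the turn, a rotation vector about the world's x, y, z in degrees, a list of three; "gripper": the finger opening in m, from 0 to 0.0854. A call has 1 to 10 rows; each row is the pose to reach, as a shift and turn from the pose commanded when the call began; what a row does not reach only later rows make up. A row lasts 1/10 s, in which the tool goes at most 50 mm and 8.59 degrees, less where a joint would pass 70% of its speed; a pose out of reach is approached as far as the arm can. A call with a gripper value outside its range is refused whole. The fingers move at their own pace and stop on an object; "newtons" is the grip in N (left out, the last holds). Time passes only in rows, so rows that repeat a pose let the fingers close. It gives the time, the measured TCP pose, the force and the opening at its end, in the units of the state.
- monitor.get_state(): the state, without advancing time (a new reading comes with each control period).
- cams.read_camera(name): name is "scene" or "top"; returns a dict with "frame" (384x512x3 uint8, red, green, blue), "intrinsics" (3x3 intrinsics, pixels), "rvec" (rotation vector, rad) and "tvec" (3), from world to camera coordinates, as OpenCV has them. Camera axes: x right, y down, z forward; pixel columns grow to the right and rows downward; lengths in m; the calibration is good to about 2 mm. A picture is of the moment at which its call begins. There is no depth.
- workorder.finish_job(): hands the job in, once; it reports no verdict.
The state is a dict: "time_s": time; "joint_positions": joint angles; "dq": joint speeds; "joint_efforts": joint torques, N m; "ee_pos": TCP position; "orientation": TCP orientation; "force": force on the tool from outside, world axes, zero at the start; "wrist_torque": the same for the moment, N m; "width": finger opening in m.
Only numpy, scipy, OpenCV 4.12 (cv2) and the standard library are available. Lean on these libraries where they do the work, as an engineer would, in place of code of your own. Each camera call takes 0.05 s, during which the arm holds its last target. There are 200 camera calls.

### The job

Open the tube incubator with a fingertip, grasping nothing: feel along the black strip under the front lip of its lid until the fingertip finds the hidden release groove, and press the key inside it until the lid springs up. Then push the lid up by its front lip and over until it stands fully open, leaning back against its stop, and move clear. Be gentle: do not pinch or force anything, and leave the things standing round the incubator where they are.

Things in the scene. Friction and masses are not known exactly. Their poses are not given: they have to be found in the camera images.
- incubator: Tube incubator fixed to the table: white case 140 mm deep, 294 mm wide, under a grey lid with a clear pane; control pod, 72 mm high, at its right end (y -176 to -119 mm). Origin on the table under the lid's middle; x points away from the robot into the case, y left, z up. Its upright front face is the plane x = -70 mm and carries the black cover strip, z = 12 to 54 mm.
- strip_left (a point): Left end of the black strip on its front face, at mid height: x -70, y +110, z 33 mm of the incubator. The strip runs straight to strip_right and is rigid, smooth and flush with the white rail above it (z 54 to 60 mm), except for one notch, the release groove: 44 mm wide, as high as the strip, 6 mm deep down to the release key's black face (42 x 40 mm).
- strip_right (a point): Right end of the strip (y -110 mm). The groove's middle lies anywhere between y = -88 and +88 mm; it differs each run, is not reported and is black in black. The lid's lip overhangs the strip by 4 mm, so a fingertip gets at strip and groove tilted 20 to 45 degrees from upright, pointing away from the robot and down, its tip 15 to 25 mm above the table.
- release_key (a joint): Release key at the bottom of the groove: slides straight in (+x of the incubator), 0 = out, 0.006 m = fully in, springs back out with 3 N (start of travel) to 7 N (end). From about 0.0035 m on it lets the lid's latch go.
- lid (a joint): Lid angle in rad: 0 = shut and latched, 1.9 = open against its stop, leaning back. Hinge axis along the incubator's y at x +62, z 62 mm. Latched, it cannot be raised. Let go, two sprung pins raise it to about 0.3 rad, where it rests; from there a push of about 2 N at the lip swings it up. Left short of upright (1.57) it falls back on to the pins; beyond, its weight takes it to the stop.
- lip (a point): Middle of the lower front edge of the lid's lip (236 mm wide, 6 mm thick), 136 mm from the hinge axis. Shut: x -74, z 63 mm of the incubator; the lid's top is then 78 mm above the table. On the pins the edge stands some 40 mm higher. Moves and turns with the lid.
- dish: Bystander: round lidded petri dish, 62 mm across, 16 mm high, standing left of the incubator; loose; origin at the middle of its underside.
- oil_bottle: Bystander: small brown bottle with a black cap, 28 mm across, 60 mm high, standing right of the control pod; loose; origin at the middle of its underside.
- cup: Bystander: specimen cup with a round screw lid, 63 mm across, 65 mm high, at the back left; loose; origin at the middle of its underside.
- jar: Bystander: glass staining jar with a knobbed lid, 52 mm square, 104 mm high, at the back right; loose; origin at the middle of its underside.
- tape: Bystander: roll of tape lying flat, 62 mm across, 19 mm high, at the right side; loose; origin at the middle of its underside.
- glasses: Bystander: small carton of cover glasses, 50 x 56 x 22 mm, at the front right; loose; origin at the middle of its underside.

How it is judged:
By the outcome, as a careful person would: the job done as asked, in the order asked, and still so for the second after the job is handed in, with the robot touching nothing.
It also fails if it takes over 72 s, if anything falls off the work surface, if the arm or the gripper's body presses on something with over 40 N, if the wrist force passes 120 N, or if a joint passes its speed limit or range.

## Working session

There is one attempt and no reset: what is moved stays moved. The work goes in short steps, Python scripts to look and compute and a tool call to move; the robot and the scene stay as the last step left them, time stands still between calls to the robot, and variables do not carry over. Pictures are saved under pics/ and viewed, about 8 in all and at most 12, crops included, and the job is handed in when it is done.

Besides the shell and the picture viewer there is one more tool, called after "Call:" by a JSON object that holds its "api" and its "payload", one argument or row to a line. jog_arm: Moves the arm, as the interface text tells. Its arguments: {"type":"object","properties":{"plan":{"type":"array"},"newtons":{"type":"number"}},"required":["plan"]}

```bash
mkdir -p pics; cat > h.py <<'E'
import numpy as np, cv2
from rig import monitor, cams, workorder
def shot(n,f):
    c=cams.read_camera(n); cv2.imwrite(f'pics/{f}.png',cv2.cvtColor(c['frame'],cv2.COLOR_RGB2BGR)); np.savez(f'pics/{f}.npz',**c); return c
def load(f): return dict(np.load(f'pics/{f}.npz'))
def ray(c,u,v):
    R=cv2.Rodrigues(c['rvec'])[0]; d=R.T@np.linalg.inv(c['intrinsics'])@[u,v,1]; o=-R.T@np.ravel(c['tvec']); return o,d
def onz(c,u,v,z):
    o,d=ray(c,u,v); return o+d*(z-o[2])/d[2]
def proj(c,P): return cv2.projectPoints(np.float64(P).reshape(-1,3),c['rvec'],c['tvec'],c['intrinsics'],None)[0].reshape(-1,2)
E
python3 - <<'E'
from h import *
a=shot('top','t0');b=shot('scene','s0')
for c in(a,b): print(ray(c,256,192), c['intrinsics'][0,0])
s=monitor.get_state()
print({k:np.round(v,3) for k,v in s.items()})
E
```

```text
(array([0.36835014, 0.1666483 , 0.90541366]), array([ 0.12819489,  0.01777816, -0.99174203])) 374.1701591081928
(array([-0.30833107,  0.64373647,  0.47286419]), array([ 0.77306446, -0.48120152, -0.41348086])) 389.80873259242895
{'time_s': np.float64(0.1), 'joint_positions': array([ 1.214,  0.312,  0.014,  1.513, -0.004,  1.319, -0.027]), 'dq': array([ 0.001,  0.001, -0.001, -0.004, -0.002, -0.   , -0.001]), 'joint_efforts': array([ 1.0000e-03, -3.8086e+01,  1.4700e-01, -2.3124e+01,  1.2000e-02,
        8.0000e-03, -0.0000e+00]), 'ee_pos': array([ 0.17 , -0.522,  0.249]), 'orientation': array([-0.001,  0.988,  0.157, -0.   ]), 'force': array([ 0.211, -0.348,  0.094]), 'wrist_torque': array([-0.018,  0.012, -0.007]), 'width': np.float64(0.085)}
```

View pics/t0.png

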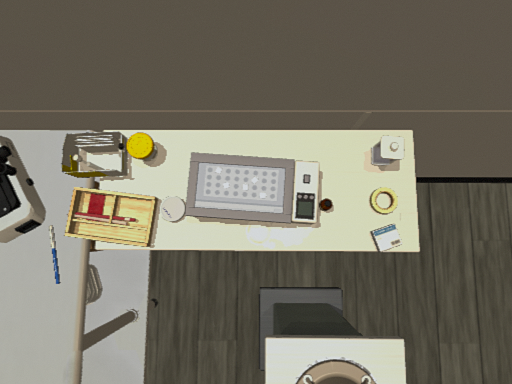

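View pics/s0.png

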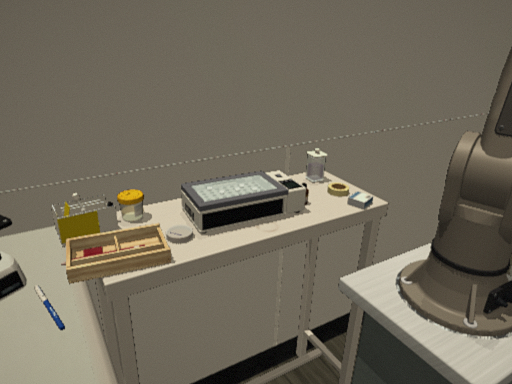

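The top view shows the lid at about (187–296, 153–223) with the pod at its right (292–319, 160–223). The bottle is at (326,205), the dish at (173,208), the cup at (140,146), and the jar, tape and carton are at far right. The arm is outside the picture. Next I'll find the lid's corners.

```bash
python3 - <<'E'
from h import *
c=load('t0'); f=c['frame']; 
hsv=cv2.cvtColor(f,cv2.COLOR_RGB2HSV)
print(f[190,184:200].tolist()); print(f[205:232,240].tolist())
k=cv2.resize(cv2.cvtColor(f[125:265,100:430],cv2.COLOR_RGB2BGR),None,fx=2.4,fy=2.4,interpolation=cv2.INTER_CUBIC)
s=load('s0')['frame']
k2=cv2.resize(cv2.cvtColor(s[160:250,165:395],cv2.COLOR_RGB2BGR),(792,310),interpolation=cv2.INTER_CUBIC)
k=cv2.resize(k,(792,290));cv2.imwrite('pics/crop.png',np.vstack([k,k2])[:600])
E
```

```text
[[212, 216, 195], [213, 218, 196], [199, 203, 182], [146, 145, 133], [143, 136, 128], [141, 134, 127], [144, 137, 130], [143, 135, 128], [144, 136, 128], [145, 135, 129], [141, 133, 125], [132, 125, 118], [131, 131, 131], [175, 177, 179], [176, 177, 178], [173, 176, 177]]
[[197, 196, 192], [198, 197, 193], [195, 195, 192], [188, 189, 187], [186, 187, 186], [129, 127, 127], [141, 134, 128], [141, 134, 127], [143, 134, 129], [143, 133, 128], [142, 134, 127], [143, 135, 128], [146, 137, 130], [146, 139, 131], [84, 77, 72], [139, 127, 107], [144, 131, 111], [140, 128, 110], [138, 123, 106], [148, 137, 116], [212, 209, 177], [213, 217, 190], [212, 217, 192], [212, 216, 194], [212, 216, 192], [211, 215, 191], [212, 215, 193]]
```

View pics/crop.png

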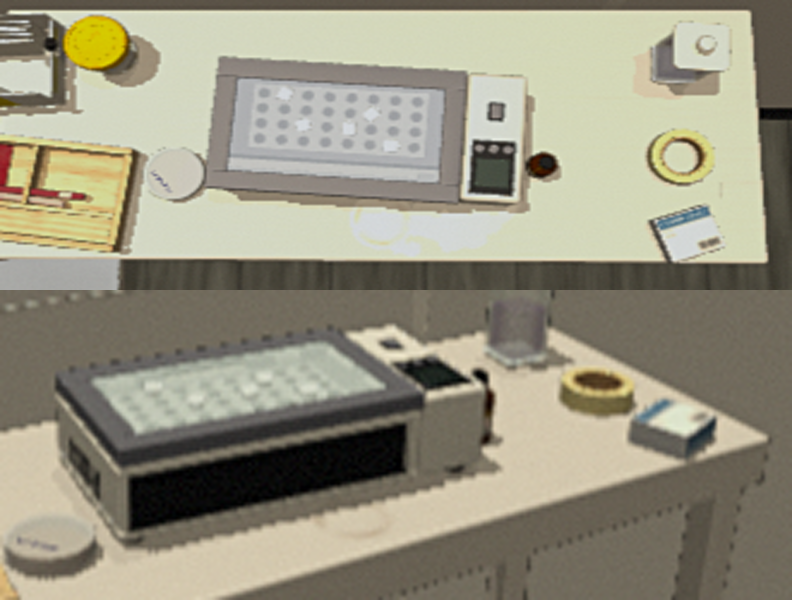

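```bash
python3 - <<'E'
from h import *
c=load('t0'); f=c['frame'].astype(int)
# front edge of the lid: last lid-grey row per column (transition to dark/shadow)
pts=[]
for u in range(194,288,3):
    col=f[205:232,u].sum(1); i=np.argmin(col[5:])+5+205   # dark seam under the top edge
    pts.append((u,i))
print(pts[::4])
p=np.array(pts,float); W=np.array([onz(c,u,v-0.5,.078)for u,v in p]); m=np.polyfit(W[:,1],W[:,0],1); r=W[:,0]-np.polyval(m,W[:,1])
ok=abs(r)<.003; m=np.polyfit(W[ok,1],W[ok,0],1); print('top front edge x=a*y+b',m,'yaw',np.degrees(np.arctan(-m[0])),ok.sum(),len(ok))
cr=lambda x,y:(100+x/2.4,125+y*140/290)
for n,x,y,z in [('lidFL',209,188,.078),('lidBL',219,57,.078),('lidBR~',467,71,.078),('lidFR',462,200,.078),('podFR',524,203,.072),('podBR',527,76,.072),('dish',176,173,.016),('bottle',543,164,.06),('tape',681,157,.019),('glasses',688,232,.022),('jar',706,44,.104),('cup',97,42,.065)]:
    print(n,np.round(onz(c,*cr(x,y),z),4))
s=load('s0'); cs=lambda x,y:(165+x*230/792,160+(y-290)*90/310)
for n,x,y,z in [('LB',131,528,.012),('LT',131,475,.054),('RT',407,425,.054),('RB',407,473,.012)]: print(n,np.round(onz(s,*cs(x,y),z),4))
E
```

```text
[(194, np.int64(216)), (206, np.int64(217)), (218, np.int64(218)), (230, np.int64(218)), (242, np.int64(219)), (254, np.int64(220)), (266, np.int64(221)), (278, np.int64(222))]
top front edge x=a*y+b [0.0642711  0.40202043] yaw -3.6774046335595907 32 32
lidFL [0.4215 0.3339 0.078 ]
lidBL [0.565  0.3293 0.078 ]
lidBR~ [0.5501 0.095  0.078 ]
lidFR [0.4101 0.1007 0.078 ]
podFR [0.4076 0.0432 0.072 ]
podBR [0.546 0.038 0.072]
dish [0.4425 0.38   0.016 ]
bottle [0.4507 0.0229 0.06  ]
tape [ 0.4634 -0.1198  0.019 ]
glasses [ 0.3786 -0.122   0.022 ]
jar [ 0.5741 -0.12    0.104 ]
cup [0.585  0.4508 0.065 ]
LB [0.4301 0.3269 0.012 ]
LT [0.4274 0.327  0.054 ]
RT [0.4062 0.118  0.054 ]
RB [0.4092 0.1129 0.012 ]
```

```bash
cat >> h.py <<'E'
from scipy.spatial.transform import Rotation as Ro
YAW=-3.4
def rot(q): return Ro.from_quat(np.roll(q,-1))
def goal(tilt): # tool x along incubator x, y along -y, tilted forward
    return Ro.from_euler('z',YAW,degrees=True)*Ro.from_euler('y',-tilt,degrees=True)*Ro.from_euler('x',180,degrees=True)
def st(tilt=40):
    s=monitor.get_state(); R=rot(s['orientation'])
    print('t',s['time_s'],'pos',np.round(s['ee_pos'],4),'F',np.round(s['force'],1),'T',np.round(s['wrist_torque'],2),'w',round(float(s['width']),4))
    print('turn to goal',np.round((goal(tilt)*R.inv()).as_rotvec(degrees=True),1),'z axis',np.round(R.as_matrix()[:,2],3)); print('q',np.round(s['joint_positions'],2)); return s
E
python3 -c "
from h import *
st()"
```

```text
t 0.1 pos [ 0.1701 -0.5224  0.2493] F [ 0.2 -0.3  0.1] T [-0.02  0.01 -0.01] w 0.0853
turn to goal [  5.  -39.9 -20.6] z axis [-0.001  0.002 -1.   ]
q [ 1.21  0.31  0.01  1.51 -0.    1.32 -0.03]
```

Call:
{"api": "jog_arm", "payload": {
  "plan": [
    {"linear": [0.025,0.035,0],"turn": [0,0,0],"gripper": 0},
    {"linear": [0.05,0.07,0],"turn": [0,0,-3],"gripper": 0},
    {"linear": [0.075,0.105,0],"turn": [0,0,-6],"gripper": 0},
    {"linear": [0.1,0.14,0],"turn": [0,0,-9],"gripper": 0},
    {"linear": [0.125,0.175,0],"turn": [0,0,-12],"gripper": 0},
    {"linear": [0.15,0.21,0],"turn": [0,0,-15],"gripper": 0},
    {"linear": [0.175,0.245,0],"turn": [0,0,-18],"gripper": 0},
    {"linear": [0.2,0.28,0],"turn": [0,0,-21],"gripper": 0},
    {"linear": [0.22,0.32,0],"turn": [0,0,-21],"gripper": 0},
    {"linear": [0.22,0.35,0],"turn": [0,0,-21],"gripper": 0}
  ]
}}

```text
time_s: 1.1
ee_pos: [0.3925, -0.1692, 0.25]
orientation: [-0.001, 1.0, -0.023, 0.001]
force: [-0.9, -0.4, -0.3]
width: 0.0005
```

```bash
python3 -c "
from h import *
st()"
```

```text
t 1.1 pos [ 0.3925 -0.1692  0.25  ] F [-0.9 -0.4 -0.3] T [ 0.1   0.01 -0.04] w 0.0005
turn to goal [ -2.2 -39.9  -0.7] z axis [ 0.001  0.002 -1.   ]
q [ 0.65  0.07 -0.29  1.81  0.02  1.26 -1.27]
```

Call:
{"api": "jog_arm", "payload": {
  "plan": [
    {"linear": [0,0.03,0],"turn": [-0.2,-4,0]},
    {"linear": [0,0.065,0],"turn": [-0.4,-8,0]},
    {"linear": [0,0.1,0],"turn": [-0.6,-12,0]},
    {"linear": [0,0.135,0],"turn": [-0.9,-16,0]},
    {"linear": [0,0.17,0],"turn": [-1.1,-20,0]},
    {"linear": [-0.005,0.205,0],"turn": [-1.3,-24,0]},
    {"linear": [-0.01,0.24,-0.01],"turn": [-1.6,-29,0]},
    {"linear": [-0.02,0.275,-0.02],"turn": [-1.9,-34,-0.5]},
    {"linear": [-0.025,0.307,-0.03],"turn": [-2.2,-40,-0.7]},
    {"linear": [-0.025,0.307,-0.05],"turn": [-2.2,-40,-0.7]}
  ]
}}

```text
validation failed for argument at $.pl...
```

```bash
python3 -c "
from h import *
st()"
```

```text
t 1.1 pos [ 0.3925 -0.1692  0.25  ] F [-0.9 -0.4 -0.3] T [ 0.1   0.01 -0.04] w 0.0005
turn to goal [ -2.2 -39.9  -0.7] z axis [ 0.001  0.002 -1.   ]
q [ 0.65  0.07 -0.29  1.81  0.02  1.26 -1.27]
```

The gripper value is required in every row, so I'm resending the plan with it.

Call:
{"api": "jog_arm", "payload": {
  "plan": [
    {"linear": [0,0.03,0],"turn": [-0.2,-4,0],"gripper": 0},
    {"linear": [0,0.065,0],"turn": [-0.4,-8,0],"gripper": 0},
    {"linear": [0,0.1,0],"turn": [-0.6,-12,0],"gripper": 0},
    {"linear": [0,0.135,0],"turn": [-0.9,-16,0],"gripper": 0},
    {"linear": [0,0.17,0],"turn": [-1.1,-20,0],"gripper": 0},
    {"linear": [-0.005,0.205,0],"turn": [-1.3,-24,0],"gripper": 0},
    {"linear": [-0.01,0.24,-0.01],"turn": [-1.6,-29,0],"gripper": 0},
    {"linear": [-0.02,0.275,-0.02],"turn": [-1.9,-34,-0.5],"gripper": 0},
    {"linear": [-0.025,0.307,-0.03],"turn": [-2.2,-40,-0.7],"gripper": 0},
    {"linear": [-0.025,0.307,-0.05],"turn": [-2.2,-40,-0.7],"gripper": 0}
  ]
}}

```text
time_s: 2.1
ee_pos: [0.3914, 0.069, 0.2184]
orientation: [0.035, 0.96, -0.04, 0.273]
force: [-0.0, -0.6, -0.6]
width: -0.0003
```

```bash
python3 -c "
from h import *
st()
shot('scene','s1')"
```

```text
t 2.1 pos [0.3914 0.069  0.2184] F [-0.  -0.6 -0.6] T [ 0.04  0.55 -0.01] w -0.0003
turn to goal [ 2.  -8.3  2.3] z axis [ 0.522 -0.09  -0.848]
q [-0.32 -0.29 -0.15  2.34  0.45  0.69 -2.43]
```

View pics/s1.png

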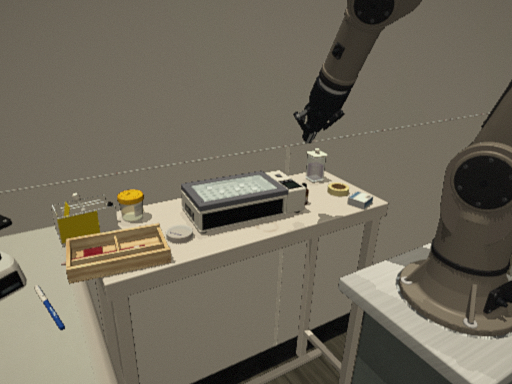

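The fingers are above and in front of the pod, about (308,135). Joint 7 is near its range, so I'll turn the tool +90°. That also puts the narrower 22 mm side along the strip.

```bash
cat >> h.py <<'E'
def goal(tilt): # tool x along incubator y, tilted forward
    return Ro.from_euler('z',YAW,degrees=True)*Ro.from_euler('y',-tilt,degrees=True)*Ro.from_euler('z',90,degrees=True)*Ro.from_euler('x',180,degrees=True)
E
python3 -c "
from h import *
st()"
```

```text
t 2.15 pos [0.388  0.0718 0.215 ] F [-1.7  1.3 -1.5] T [0.15 0.76 0.02] w -0.0002
turn to goal [-50.8  -1.   74.6] z axis [ 0.519 -0.088 -0.85 ]
q [-0.33 -0.29 -0.16  2.34  0.45  0.69 -2.43]
```

Call:
{"api": "jog_arm", "payload": {
  "plan": [
    {"linear": [0,0,-0.01],"turn": [0,0,0],"gripper": 0},
    {"linear": [0,0,-0.02],"turn": [0,0,0],"gripper": 0},
    {"linear": [0,0,-0.02],"turn": [0,0,0],"gripper": 0}
  ]
}}

```text
time_s: 2.45
ee_pos: [0.3906, 0.0656, 0.1966]
orientation: [0.038, 0.961, -0.042, 0.27]
force: [0.5, 0.3, -0.6]
width: -0.0001
```

```bash
python3 -c "
from h import *
st()"
```

```text
t 2.45 pos [0.3906 0.0656 0.1966] F [ 0.5  0.3 -0.6] T [0.08 0.55 0.  ] w -0.0001
turn to goal [-50.7  -0.8  75.2] z axis [ 0.516 -0.095 -0.851]
q [-0.29 -0.26 -0.17  2.37  0.49  0.63 -2.47]
```

Call:
{"api": "jog_arm", "payload": {
  "plan": [
    {"linear": [0,0.01,-0.01],"turn": [-4,0,6],"gripper": 0},
    {"linear": [0,0.02,-0.02],"turn": [-8,0,12],"gripper": 0},
    {"linear": [0,0.03,-0.03],"turn": [-12,0,18],"gripper": 0},
    {"linear": [0,0.04,-0.04],"turn": [-16,0,24],"gripper": 0},
    {"linear": [-0.005,0.05,-0.05],"turn": [-20,0,30],"gripper": 0},
    {"linear": [-0.01,0.06,-0.057],"turn": [-25,0,37],"gripper": 0},
    {"linear": [-0.015,0.072,-0.057],"turn": [-30,0,44],"gripper": 0},
    {"linear": [-0.018,0.072,-0.057],"turn": [-35,0,51],"gripper": 0},
    {"linear": [-0.018,0.072,-0.057],"turn": [-40,-0.5,58],"gripper": 0},
    {"linear": [-0.018,0.072,-0.057],"turn": [-44,-0.5,65],"gripper": 0}
  ]
}}

```text
time_s: 3.45
ee_pos: [0.374, 0.1389, 0.1413]
orientation: [0.227, 0.75, 0.57, 0.247]
force: [-0.6, -0.3, 0.1]
width: -0.0
```

```bash
python3 -c "
from h import *
st()"
```

```text
t 3.45 pos [0.374  0.1389 0.1413] F [-0.6 -0.3  0.1] T [ 0.08  0.69 -0.02] w -0.0
turn to goal [-6.5 -0.3  9.8] z axis [ 0.629 -0.059 -0.775]
q [-0.42 -0.12 -0.41  2.52  1.08  0.56 -2.01]
```

Call:
{"api": "jog_arm", "payload": {
  "plan": [
    {"linear": [0,0,-0.02],"turn": [-3,0,5],"gripper": 0},
    {"linear": [0,0,-0.04],"turn": [-6.5,0,9.8],"gripper": 0},
    {"linear": [0,0,-0.06],"turn": [-6.5,0,9.8],"gripper": 0},
    {"linear": [0,0,-0.08],"turn": [-6.5,0,9.8],"gripper": 0},
    {"linear": [0,0,-0.1],"turn": [-6.5,0,9.8],"gripper": 0},
    {"linear": [0,0,-0.107],"turn": [-6.5,0,9.8],"gripper": 0},
    {"linear": [0,0,-0.107],"turn": [-6.5,0,9.8],"gripper": 0}
  ]
}}

```text
time_s: 4.15
ee_pos: [0.3819, 0.1491, 0.0288]
orientation: [0.238, 0.696, 0.642, 0.216]
force: [-2.0, 1.1, -1.8]
width: 0.0003
```

```bash
python3 -c "
from h import *
st()
shot('scene','s2')"
```

```text
t 4.15 pos [0.3819 0.1491 0.0288] F [-2.   1.1 -1.8] T [ 0.01  0.75 -0.03] w 0.0003
turn to goal [ 0.1 -2.5  1.3] z axis [ 0.607 -0.053 -0.793]
q [ 0.22  0.66 -1.27  2.57  1.76  1.15 -2.46]
```

View pics/s2.png

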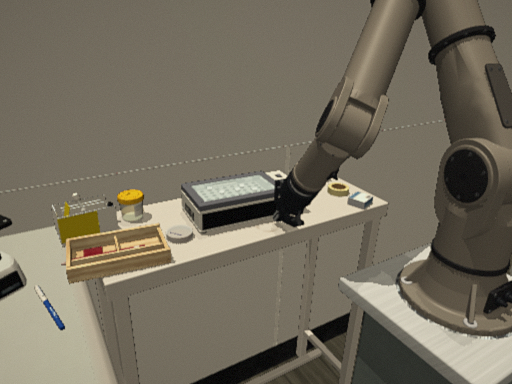

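Call:
{"api": "jog_arm", "payload": {
  "plan": [
    {"linear": [-0.008,0.01,0.03],"turn": [0,0,0],"gripper": 0},
    {"linear": [-0.008,0.02,0.06],"turn": [0,1,0],"gripper": 0},
    {"linear": [-0.008,0.04,0.08],"turn": [0,2,1],"gripper": 0},
    {"linear": [-0.008,0.065,0.08],"turn": [0,2,1],"gripper": 0},
    {"linear": [-0.008,0.09,0.08],"turn": [0,2,1],"gripper": 0},
    {"linear": [-0.008,0.115,0.08],"turn": [0,2,1],"gripper": 0},
    {"linear": [-0.005,0.14,0.08],"turn": [0,2,1],"gripper": 0},
    {"linear": [0,0.156,0.08],"turn": [0,2,1],"gripper": 0},
    {"linear": [0,0.156,0.08],"turn": [0,2,1],"gripper": 0}
  ]
}}

```text
time_s: 5.1
ee_pos: [0.3868, 0.3117, 0.1241]
orientation: [0.234, 0.686, 0.652, 0.222]
force: [-0.2, -0.3, 0.9]
width: -0.0003
```

```bash
python3 -c "
from h import *
st(36)"
```

```text
t 5.1 pos [0.3868 0.3117 0.1241] F [-0.2 -0.3  0.9] T [ 0.01  0.62 -0.05] w -0.0003
turn to goal [ 0.2  1.6 -0.5] z axis [ 0.61  -0.032 -0.792]
q [-0.15  0.43 -1.16  2.2   1.3   1.08 -2.15]
```

Call:
{"api": "jog_arm", "payload": {
  "plan": [
    {"linear": [-0.007,-0.004,-0.02],"turn": [0.2,1.6,-0.5],"gripper": 0},
    {"linear": [-0.007,-0.004,-0.04],"turn": [0.2,1.6,-0.5],"gripper": 0},
    {"linear": [-0.007,-0.004,-0.06],"turn": [0.2,1.6,-0.5],"gripper": 0},
    {"linear": [-0.007,-0.004,-0.08],"turn": [0.2,1.6,-0.5],"gripper": 0},
    {"linear": [-0.007,-0.004,-0.09],"turn": [0.2,1.6,-0.5],"gripper": 0},
    {"linear": [-0.007,-0.004,-0.09],"turn": [0.2,1.6,-0.5],"gripper": 0},
    {"linear": [-0.007,-0.004,-0.09],"turn": [0.2,1.6,-0.5],"gripper": 0}
  ]
}}

```text
time_s: 5.8
ee_pos: [0.3793, 0.304, 0.0305]
orientation: [0.225, 0.693, 0.653, 0.208]
force: [0.0, 0.7, 0.8]
width: -0.0
```

```bash
python3 -c "
from h import *
st(36)"
```

```text
t 5.8 pos [0.3793 0.304  0.0305] F [0.  0.7 0.8] T [0.02 0.61 0.04] w -0.0
turn to goal [ 0.3 -0.4  0.1] z axis [ 0.582 -0.04  -0.813]
q [-0.29  0.64 -1.01  2.27  1.52  1.09 -2.41]
```

Call:
{"api": "jog_arm", "payload": {
  "plan": [
    {"linear": [0.004,0,0.002],"turn": [0,0,0],"gripper": 0},
    {"linear": [0.008,0,0.004],"turn": [0,0,0],"gripper": 0},
    {"linear": [0.012,0,0.004],"turn": [0,0,0],"gripper": 0},
    {"linear": [0.015,0,0.004],"turn": [0,0,0],"gripper": 0},
    {"linear": [0.017,0,0.004],"turn": [0,0,0],"gripper": 0},
    {"linear": [0.018,0,0.004],"turn": [0,0,0],"gripper": 0},
    {"linear": [0.018,0,0.004],"turn": [0,0,0],"gripper": 0}
  ]
}}

```text
time_s: 6.5
ee_pos: [0.3965, 0.3038, 0.0323]
orientation: [0.224, 0.693, 0.653, 0.206]
force: [-0.7, 0.1, 1.1]
width: 0.0
```

Call:
{"api": "jog_arm", "payload": {
  "plan": [
    {"linear": [0.001,0,0],"turn": [0,0,0],"gripper": 0},
    {"linear": [0.002,0,0],"turn": [0,0,0],"gripper": 0},
    {"linear": [0.003,0,0],"turn": [0,0,0],"gripper": 0},
    {"linear": [0.003,0,0],"turn": [0,0,0],"gripper": 0}
  ]
}}

```text
time_s: 6.9
ee_pos: [0.3996, 0.3039, 0.0325]
orientation: [0.224, 0.693, 0.653, 0.206]
force: [-0.4, 0.5, 0.0]
width: 0.0002
```

Call:
{"api": "jog_arm", "payload": {
  "plan": [
    {"linear": [0.001,0,0],"turn": [0,0,0],"gripper": 0},
    {"linear": [0.002,0,0],"turn": [0,0,0],"gripper": 0},
    {"linear": [0.003,0,0],"turn": [0,0,0],"gripper": 0},
    {"linear": [0.003,0,0],"turn": [0,0,0],"gripper": 0}
  ]
}}

```text
time_s: 7.3
ee_pos: [0.4027, 0.3039, 0.0326]
orientation: [0.224, 0.693, 0.653, 0.206]
force: [0.4, 0.3, 0.2]
width: -0.0
```

Call:
{"api": "jog_arm", "payload": {
  "plan": [
    {"linear": [0.001,0,0],"turn": [0,0,0],"gripper": 0},
    {"linear": [0.002,0,0],"turn": [0,0,0],"gripper": 0},
    {"linear": [0.002,0,0],"turn": [0,0,0],"gripper": 0}
  ]
}}

```text
time_s: 7.6
ee_pos: [0.4047, 0.3039, 0.0326]
orientation: [0.224, 0.693, 0.653, 0.206]
force: [-0.8, 0.1, 0.5]
width: -0.0001
```

Call:
{"api": "jog_arm", "payload": {
  "plan": [
    {"linear": [0.001,0,0],"turn": [0,0,0],"gripper": 0},
    {"linear": [0.002,0,0],"turn": [0,0,0],"gripper": 0},
    {"linear": [0.002,0,0],"turn": [0,0,0],"gripper": 0}
  ]
}}

```text
time_s: 7.9
ee_pos: [0.4067, 0.3039, 0.0326]
orientation: [0.224, 0.693, 0.653, 0.206]
force: [0.5, -0.4, -0.4]
width: 0.0002
```

Call:
{"api": "jog_arm", "payload": {
  "plan": [
    {"linear": [0.001,0,0],"turn": [0,0,0],"gripper": 0},
    {"linear": [0.002,0,0],"turn": [0,0,0],"gripper": 0},
    {"linear": [0.002,0,0],"turn": [0,0,0],"gripper": 0}
  ]
}}

```text
time_s: 8.2
ee_pos: [0.4087, 0.3039, 0.0326]
orientation: [0.224, 0.693, 0.653, 0.206]
force: [-0.4, 0.2, 0.6]
width: -0.0001
```

Call:
{"api": "jog_arm", "payload": {
  "plan": [
    {"linear": [0.001,0,0],"turn": [0,0,0],"gripper": 0},
    {"linear": [0.002,0,0],"turn": [0,0,0],"gripper": 0},
    {"linear": [0.002,0,0],"turn": [0,0,0],"gripper": 0}
  ]
}}

```text
time_s: 8.5
ee_pos: [0.4098, 0.304, 0.0324]
orientation: [0.224, 0.693, 0.653, 0.206]
force: [-3.5, -1.1, 0.2]
width: -0.0001
```

```bash
python3 - <<'E'
from h import *
s=st(36); a=shot('scene','s3')['frame']; b=shot('top','t3')['frame']
k=np.vstack([cv2.resize(a[150:250,150:310],(480,300),interpolation=3),cv2.resize(b[150:250,150:310],(480,300),interpolation=3)])
cv2.imwrite('pics/k3.png',k[:,:,::-1])
E
```

```text
t 8.5 pos [0.4098 0.304  0.0324] F [-3.5 -1.1  0.2] T [-0.02  0.92 -0.09] w -0.0001
turn to goal [ 0.3 -0.6  0.1] z axis [ 0.578 -0.041 -0.815]
q [-0.23  0.64 -0.99  2.23  1.54  1.06 -2.33]
```

View pics/k3.png

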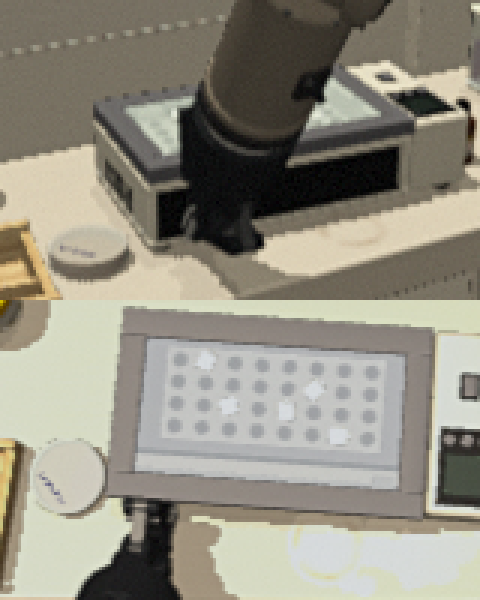

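The fingertip is now touching the strip near its left end: 3.5 N at TCP x 0.410, with a stiffness of about 3–4 N/mm. In the crop the gripper sits in front of the lip (about 150,500) and stays clear of the dish. I'll slide right with light pressure.

Call:
{"api": "jog_arm", "payload": {
  "plan": [
    {"linear": [0,-0.002,0],"turn": [0,0,0],"gripper": 0},
    {"linear": [-0.0002,-0.004,0],"turn": [0,0,0],"gripper": 0},
    {"linear": [-0.0004,-0.006,0],"turn": [0,0,0],"gripper": 0},
    {"linear": [-0.0005,-0.008,0],"turn": [0,0,0],"gripper": 0},
    {"linear": [-0.0007,-0.011,0],"turn": [0,0,0],"gripper": 0},
    {"linear": [-0.0009,-0.014,0],"turn": [0,0,0],"gripper": 0},
    {"linear": [-0.0009,-0.014,0],"turn": [0,0,0],"gripper": 0}
  ]
}}

```text
time_s: 9.3
ee_pos: [0.4089, 0.2901, 0.0324]
orientation: [0.223, 0.693, 0.654, 0.206]
force: [-4.5, 3.2, 0.6]
width: -0.0002
```

Call:
{"api": "jog_arm", "payload": {
  "plan": [
    {"linear": [-0.0002,-0.003,0],"turn": [0,0,0],"gripper": 0},
    {"linear": [-0.0004,-0.006,0],"turn": [0,0,0],"gripper": 0},
    {"linear": [-0.0006,-0.009,0],"turn": [0,0,0],"gripper": 0},
    {"linear": [-0.0008,-0.012,0],"turn": [0,0,0],"gripper": 0},
    {"linear": [-0.0009,-0.014,0],"turn": [0,0,0],"gripper": 0},
    {"linear": [-0.0009,-0.014,0],"turn": [0,0,0],"gripper": 0}
  ]
}}

```text
time_s: 9.9
ee_pos: [0.408, 0.2763, 0.0323]
orientation: [0.223, 0.693, 0.654, 0.206]
force: [-4.4, 3.3, 0.8]
width: 0.0
```

Call:
{"api": "jog_arm", "payload": {
  "plan": [
    {"linear": [-0.0002,-0.003,0],"turn": [0,0,0],"gripper": 0},
    {"linear": [-0.0004,-0.006,0],"turn": [0,0,0],"gripper": 0},
    {"linear": [-0.0006,-0.009,0],"turn": [0,0,0],"gripper": 0},
    {"linear": [-0.0008,-0.012,0],"turn": [0,0,0],"gripper": 0},
    {"linear": [-0.0009,-0.015,0],"turn": [0,0,0],"gripper": 0},
    {"linear": [-0.0009,-0.015,0],"turn": [0,0,0],"gripper": 0}
  ]
}}

```text
time_s: 10.5
ee_pos: [0.407, 0.2612, 0.0323]
orientation: [0.223, 0.693, 0.654, 0.206]
force: [-5.4, 2.8, 0.9]
width: 0.0
```

Call:
{"api": "jog_arm", "payload": {
  "plan": [
    {"linear": [-0.0002,-0.003,0],"turn": [0,0,0],"gripper": 0},
    {"linear": [-0.0004,-0.006,0],"turn": [0,0,0],"gripper": 0},
    {"linear": [-0.0006,-0.009,0],"turn": [0,0,0],"gripper": 0},
    {"linear": [-0.0008,-0.012,0],"turn": [0,0,0],"gripper": 0},
    {"linear": [-0.0009,-0.015,0],"turn": [0,0,0],"gripper": 0},
    {"linear": [-0.0009,-0.015,0],"turn": [0,0,0],"gripper": 0}
  ]
}}

```text
time_s: 11.1
ee_pos: [0.406, 0.2463, 0.0322]
orientation: [0.223, 0.693, 0.654, 0.206]
force: [-5.9, 2.1, 0.6]
width: -0.0001
```

Call:
{"api": "jog_arm", "payload": {
  "plan": [
    {"linear": [-0.0004,-0.003,0],"turn": [0,0,0],"gripper": 0},
    {"linear": [-0.0006,-0.006,0],"turn": [0,0,0],"gripper": 0},
    {"linear": [-0.0008,-0.009,0],"turn": [0,0,0],"gripper": 0},
    {"linear": [-0.001,-0.012,0],"turn": [0,0,0],"gripper": 0},
    {"linear": [-0.0012,-0.015,0],"turn": [0,0,0],"gripper": 0},
    {"linear": [-0.0012,-0.015,0],"turn": [0,0,0],"gripper": 0}
  ]
}}

```text
time_s: 11.7
ee_pos: [0.405, 0.2311, 0.0323]
orientation: [0.223, 0.693, 0.654, 0.206]
force: [-5.1, 2.7, 0.2]
width: -0.0002
```

Call:
{"api": "jog_arm", "payload": {
  "plan": [
    {"linear": [-0.0002,-0.003,0],"turn": [0,0,0],"gripper": 0},
    {"linear": [-0.0004,-0.006,0],"turn": [0,0,0],"gripper": 0},
    {"linear": [-0.0006,-0.009,0],"turn": [0,0,0],"gripper": 0},
    {"linear": [-0.0008,-0.012,0],"turn": [0,0,0],"gripper": 0},
    {"linear": [-0.001,-0.015,0],"turn": [0,0,0],"gripper": 0},
    {"linear": [-0.001,-0.015,0],"turn": [0,0,0],"gripper": 0}
  ]
}}

```text
time_s: 12.3
ee_pos: [0.404, 0.216, 0.0322]
orientation: [0.223, 0.693, 0.654, 0.206]
force: [-5.4, 2.3, 0.8]
width: 0.0
```

Call:
{"api": "jog_arm", "payload": {
  "plan": [
    {"linear": [-0.0002,-0.003,0],"turn": [0,0,0],"gripper": 0},
    {"linear": [-0.0004,-0.006,0],"turn": [0,0,0],"gripper": 0},
    {"linear": [-0.0006,-0.009,0],"turn": [0,0,0],"gripper": 0},
    {"linear": [-0.0008,-0.012,0],"turn": [0,0,0],"gripper": 0},
    {"linear": [-0.001,-0.015,0],"turn": [0,0,0],"gripper": 0},
    {"linear": [-0.001,-0.015,0],"turn": [0,0,0],"gripper": 0}
  ]
}}

```text
time_s: 12.9
ee_pos: [0.403, 0.2009, 0.0322]
orientation: [0.223, 0.693, 0.654, 0.206]
force: [-5.3, 2.8, 0.4]
width: -0.0004
```

```bash
python3 -c "
from h import *
st(36)"
```

```text
t 12.9 pos [0.403  0.2009 0.0322] F [-5.3  2.8  0.4] T [0.49 1.37 0.34] w -0.0004
turn to goal [ 0.3 -0.6  0.1] z axis [ 0.578 -0.04  -0.815]
q [-0.    0.51 -1.01  2.43  1.65  0.91 -2.37]
```

Call:
{"api": "jog_arm", "payload": {
  "plan": [
    {"linear": [-0.0002,-0.003,0],"turn": [0,0,0],"gripper": 0},
    {"linear": [-0.0004,-0.006,0],"turn": [0,0,0],"gripper": 0},
    {"linear": [-0.0006,-0.009,0],"turn": [0,0,0],"gripper": 0},
    {"linear": [-0.0008,-0.012,0],"turn": [0,0,0],"gripper": 0},
    {"linear": [-0.001,-0.015,0],"turn": [0,0,0],"gripper": 0},
    {"linear": [-0.001,-0.015,0],"turn": [0,0,0],"gripper": 0}
  ]
}}

```text
time_s: 13.5
ee_pos: [0.402, 0.1858, 0.0322]
orientation: [0.223, 0.693, 0.654, 0.206]
force: [-5.3, 2.0, 1.0]
width: -0.0002
```

Call:
{"api": "jog_arm", "payload": {
  "plan": [
    {"linear": [-0.0002,-0.003,0],"turn": [0,0,0],"gripper": 0},
    {"linear": [-0.0004,-0.006,0],"turn": [0,0,0],"gripper": 0},
    {"linear": [-0.0006,-0.009,0],"turn": [0,0,0],"gripper": 0},
    {"linear": [-0.0008,-0.012,0],"turn": [0,0,0],"gripper": 0},
    {"linear": [-0.001,-0.014,0],"turn": [0,0,0],"gripper": 0},
    {"linear": [-0.001,-0.014,0],"turn": [0,0,0],"gripper": 0}
  ]
}}

```text
time_s: 14.1
ee_pos: [0.401, 0.1717, 0.0322]
orientation: [0.224, 0.693, 0.654, 0.206]
force: [-4.2, 2.7, 0.6]
width: 0.0
```

```bash
python3 -c "
from h import *
st(36)"
```

```text
t 14.1 pos [0.401  0.1717 0.0322] F [-4.2  2.7  0.6] T [0.42 1.32 0.27] w 0.0
turn to goal [ 0.3 -0.6  0.1] z axis [ 0.578 -0.04  -0.815]
q [ 0.07  0.47 -1.01  2.49  1.69  0.85 -2.38]
```

Call:
{"api": "jog_arm", "payload": {
  "plan": [
    {"linear": [-0.0002,-0.003,0],"turn": [0,0,0],"gripper": 0},
    {"linear": [-0.0004,-0.006,0],"turn": [0,0,0],"gripper": 0},
    {"linear": [-0.0006,-0.009,0],"turn": [0,0,0],"gripper": 0},
    {"linear": [-0.0007,-0.012,0],"turn": [0,0,0],"gripper": 0},
    {"linear": [-0.0008,-0.014,0],"turn": [0,0,0],"gripper": 0},
    {"linear": [-0.0008,-0.014,0],"turn": [0,0,0],"gripper": 0}
  ]
}}

```text
time_s: 14.7
ee_pos: [0.4002, 0.1576, 0.0321]
orientation: [0.224, 0.693, 0.654, 0.206]
force: [-5.1, 2.7, -0.4]
width: 0.0001
```

```bash
python3 -c "
from h import *
st(36)"
```

```text
t 14.7 pos [0.4002 0.1576 0.0321] F [-5.1  2.7 -0.4] T [0.45 1.42 0.26] w 0.0001
turn to goal [ 0.3 -0.6  0.1] z axis [ 0.578 -0.041 -0.815]
q [ 0.11  0.45 -1.01  2.51  1.72  0.83 -2.38]
```

Call:
{"api": "jog_arm", "payload": {
  "plan": [
    {"linear": [-0.0002,-0.003,0],"turn": [0,0,0],"gripper": 0},
    {"linear": [-0.0004,-0.006,0],"turn": [0,0,0],"gripper": 0},
    {"linear": [-0.0006,-0.009,0],"turn": [0,0,0],"gripper": 0},
    {"linear": [-0.0008,-0.012,0],"turn": [0,0,0],"gripper": 0},
    {"linear": [-0.001,-0.015,0],"turn": [0,0,0],"gripper": 0},
    {"linear": [-0.001,-0.015,0],"turn": [0,0,0],"gripper": 0}
  ]
}}

```text
time_s: 15.3
ee_pos: [0.4005, 0.1414, 0.0328]
orientation: [0.225, 0.694, 0.652, 0.206]
force: [0.5, -0.0, 0.8]
width: 0.0002
```

```bash
python3 - <<'E'
from h import *
s=st(36); a=shot('scene','s4')['frame']
cv2.imwrite('pics/k4.png',cv2.resize(a[130:250,190:350],(800,600),interpolation=3)[:,:,::-1])
E
```

```text
t 15.3 pos [0.4005 0.1414 0.0328] F [ 0.5 -0.   0.8] T [ 0.07  0.64 -0.02] w 0.0002
turn to goal [ 0.4 -0.5  0.3] z axis [ 0.58  -0.044 -0.814]
q [ 0.16  0.43 -1.01  2.53  1.75  0.8  -2.38]
```

View pics/k4.png

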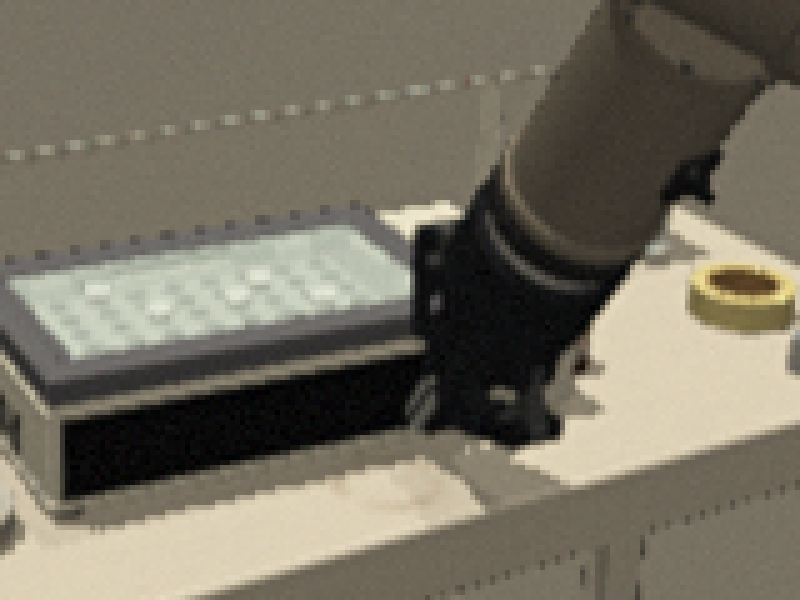

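The force fell to zero: the tip slipped off the strip into the groove at TCP y ≈ 0.141. I'll centre slightly and feel in to the key.

Call:
{"api": "jog_arm", "payload": {
  "plan": [
    {"linear": [0.001,-0.002,0],"turn": [0,0,0],"gripper": 0},
    {"linear": [0.002,-0.004,0],"turn": [0,0,0],"gripper": 0},
    {"linear": [0.003,-0.004,0],"turn": [0,0,0],"gripper": 0},
    {"linear": [0.004,-0.004,0],"turn": [0,0,0],"gripper": 0},
    {"linear": [0.004,-0.004,0],"turn": [0,0,0],"gripper": 0}
  ]
}}

```text
time_s: 15.85
ee_pos: [0.4014, 0.139, 0.0313]
orientation: [0.222, 0.693, 0.654, 0.205]
force: [-7.6, 0.4, 3.0]
width: 0.0
```

Call:
{"api": "jog_arm", "payload": {
  "plan": [
    {"linear": [0.001,0,0],"turn": [0,0,0],"gripper": 0},
    {"linear": [0.002,0,0],"turn": [0,0,0],"gripper": 0},
    {"linear": [0.002,0,0],"turn": [0,0,0],"gripper": 0}
  ]
}}

```text
time_s: 16.15
ee_pos: [0.4013, 0.1393, 0.0303]
orientation: [0.221, 0.693, 0.656, 0.204]
force: [-13.5, 1.9, 3.9]
width: 0.0004
```

Call:
{"api": "jog_arm", "payload": {
  "plan": [
    {"linear": [-0.001,0,0],"turn": [0,0,0],"gripper": 0},
    {"linear": [-0.003,0,0],"turn": [0,0,0],"gripper": 0},
    {"linear": [-0.003,0,0],"turn": [0,0,0],"gripper": 0}
  ]
}}

```text
time_s: 16.45
ee_pos: [0.4015, 0.1388, 0.0318]
orientation: [0.223, 0.693, 0.654, 0.206]
force: [-5.4, 0.8, 1.2]
width: 0.0001
```

```bash
python3 -c "
from h import *
st(36)"
```

```text
t 16.45 pos [0.4015 0.1388 0.0318] F [-5.4  0.8  1.2] T [ 0.11  1.27 -0.03] w 0.0001
turn to goal [ 0.3 -0.7  0.1] z axis [ 0.577 -0.041 -0.816]
q [ 0.17  0.43 -1.    2.53  1.76  0.79 -2.38]
```

The contact lies only about 2 mm past the strip surface, is stiff, and pushes up (Fz+). That suggests the tip is catching the sill at z = 12 mm, so I'll back off, go higher and probe again.

Call:
{"api": "jog_arm", "payload": {
  "plan": [
    {"linear": [-0.003,0,0],"turn": [0,0,0],"gripper": 0},
    {"linear": [-0.003,0,0.004],"turn": [0,0,0],"gripper": 0},
    {"linear": [-0.003,0,0.008],"turn": [0,0,0],"gripper": 0},
    {"linear": [-0.001,0,0.008],"turn": [0,0,0],"gripper": 0},
    {"linear": [0.001,0,0.008],"turn": [0,0,0],"gripper": 0},
    {"linear": [0.001,0,0.008],"turn": [0,0,0],"gripper": 0}
  ]
}}

```text
time_s: 17.05
ee_pos: [0.404, 0.1389, 0.0407]
orientation: [0.224, 0.693, 0.653, 0.207]
force: [-4.7, -0.4, 4.4]
width: -0.0002
```

Call:
{"api": "jog_arm", "payload": {
  "plan": [
    {"linear": [0.001,0,0],"turn": [0,0,0],"gripper": 0},
    {"linear": [0.002,0,0],"turn": [0,0,0],"gripper": 0},
    {"linear": [0.002,0,0],"turn": [0,0,0],"gripper": 0}
  ]
}}

```text
time_s: 17.35
ee_pos: [0.4043, 0.1388, 0.0404]
orientation: [0.224, 0.692, 0.654, 0.206]
force: [-14.0, -1.3, 14.7]
width: -0.0001
```

```bash
python3 -c "
from h import *
st(36)"
```

```text
t 17.35 pos [0.4043 0.1388 0.0404] F [-14.   -1.3  14.7] T [-0.23  0.5  -0.26] w -0.0001
turn to goal [ 0.4 -0.6 -0. ] z axis [ 0.579 -0.041 -0.815]
q [ 0.2   0.4  -1.01  2.52  1.73  0.76 -2.33]
```

Force direction and torque lever put this contact about 27 mm in front of the tool axis, at the lid's edge. So it's the finger linkage bulging forward in this orientation, not the tip. I'll back off and turn the tool +90° so the linkage spreads along the strip.

Call:
{"api": "jog_arm", "payload": {
  "plan": [
    {"linear": [-0.006,0,0],"turn": [0,0,0],"gripper": 0},
    {"linear": [-0.012,0,0.002],"turn": [0,0,0],"gripper": 0},
    {"linear": [-0.018,0,0.01],"turn": [0,0,0],"gripper": 0},
    {"linear": [-0.022,0,0.02],"turn": [0,0,0],"gripper": 0},
    {"linear": [-0.024,0,0.03],"turn": [0,0,0],"gripper": 0},
    {"linear": [-0.024,0,0.03],"turn": [0,0,0],"gripper": 0}
  ]
}}

```text
time_s: 17.95
ee_pos: [0.3827, 0.139, 0.0719]
orientation: [0.225, 0.693, 0.652, 0.208]
force: [0.9, 0.1, -0.4]
width: -0.0
```

```bash
cat >> h.py <<'E'
def goal(tilt): # tool y along incubator +y
    return Ro.from_euler('z',YAW,degrees=True)*Ro.from_euler('y',-tilt,degrees=True)*Ro.from_euler('z',180,degrees=True)*Ro.from_euler('x',180,degrees=True)
E
python3 -c "
from h import *
st(38)"
```

```text
t 17.95 pos [0.3827 0.139  0.0719] F [ 0.9  0.1 -0.4] T [ 0.04  0.63 -0.  ] w -0.0
turn to goal [-53.7   1.7  72.2] z axis [ 0.582 -0.041 -0.812]
q [ 0.27  0.21 -1.1   2.54  1.53  0.64 -2.2 ]
```

Call:
{"api": "jog_arm", "payload": {
  "plan": [
    {"linear": [0,0,0],"turn": [-4.8,0.2,6.5],"gripper": 0},
    {"linear": [0,0,0],"turn": [-9.6,0.3,13],"gripper": 0},
    {"linear": [0,0,0],"turn": [-14.4,0.5,19.4],"gripper": 0},
    {"linear": [0,0,0],"turn": [-19.2,0.6,25.9],"gripper": 0},
    {"linear": [0,0,0],"turn": [-24,0.8,32.4],"gripper": 0},
    {"linear": [0,0,0],"turn": [-28.8,0.9,38.9],"gripper": 0},
    {"linear": [0,0,0],"turn": [-33.6,1.1,45.4],"gripper": 0},
    {"linear": [0,0,0],"turn": [-38.4,1.2,51.8],"gripper": 0},
    {"linear": [0,0,0],"turn": [-43.2,1.4,58.3],"gripper": 0},
    {"linear": [0,0,0],"turn": [-48,1.5,64.8],"gripper": 0}
  ]
}}

```text
time_s: 18.95
ee_pos: [0.3819, 0.1389, 0.0701]
orientation: [0.322, 0.103, 0.941, 0.013]
force: [-0.3, -0.6, 0.4]
width: -0.0001
```

```bash
python3 -c "
from h import *
st(38)"
```

```text
t 18.95 pos [0.3819 0.1389 0.0701] F [-0.3 -0.6  0.4] T [ 0.06  0.64 -0.01] w -0.0001
turn to goal [-5.3 -0.   7.3] z axis [ 0.609 -0.041 -0.792]
q [ 0.23  0.24 -1.1   2.56  1.61  0.71 -0.9 ]
```

Call:
{"api": "jog_arm", "payload": {
  "plan": [
    {"linear": [0.001,0,-0.004],"turn": [-2.6,0,3.6],"gripper": 0},
    {"linear": [0.002,0,-0.01],"turn": [-5.3,0,7.3],"gripper": 0},
    {"linear": [0.002,0,-0.016],"turn": [-5.3,0,7.3],"gripper": 0},
    {"linear": [0.002,-0.001,-0.022],"turn": [-5.3,0,7.3],"gripper": 0},
    {"linear": [0.002,-0.002,-0.028],"turn": [-5.3,0,7.3],"gripper": 0},
    {"linear": [0.002,-0.002,-0.032],"turn": [-5.3,0,7.3],"gripper": 0},
    {"linear": [0.002,-0.002,-0.032],"turn": [-5.3,0,7.3],"gripper": 0}
  ]
}}

```text
time_s: 19.65
ee_pos: [0.3888, 0.1416, 0.0392]
orientation: [0.322, 0.031, 0.946, -0.011]
force: [0.2, 0.6, -0.6]
width: 0.0001
```

```bash
python3 -c "
from h import *
st(38)"
```

```text
t 19.65 pos [0.3888 0.1416 0.0392] F [ 0.2  0.6 -0.6] T [-0.02  0.7  -0.  ] w 0.0001
turn to goal [-0.  -0.4  0.4] z axis [ 0.608 -0.041 -0.793]
q [ 0.3   0.59 -1.27  2.57  1.76  1.05 -0.84]
```

Call:
{"api": "jog_arm", "payload": {
  "plan": [
    {"linear": [0.002,-0.001,0],"turn": [0,0,0],"gripper": 0},
    {"linear": [0.004,-0.002,0],"turn": [0,0,0],"gripper": 0},
    {"linear": [0.006,-0.003,0],"turn": [0,0,0],"gripper": 0},
    {"linear": [0.007,-0.004,0],"turn": [0,0,0],"gripper": 0},
    {"linear": [0.007,-0.004,0],"turn": [0,0,0],"gripper": 0}
  ]
}}

```text
time_s: 20.15
ee_pos: [0.3966, 0.1372, 0.0407]
orientation: [0.324, 0.031, 0.946, -0.011]
force: [0.3, -0.4, -0.5]
width: 0.0
```

```bash
python3 -c "
from h import *
st(38)"
```

```text
t 20.15 pos [0.3966 0.1372 0.0407] F [ 0.3 -0.4 -0.5] T [-0.    0.68 -0.01] w 0.0
turn to goal [ 0.1 -0.2  0.4] z axis [ 0.611 -0.042 -0.79 ]
q [ 0.32  0.58 -1.26  2.56  1.78  1.03 -0.82]
```

Call:
{"api": "jog_arm", "payload": {
  "plan": [
    {"linear": [0.001,0,-0.001],"turn": [0,0,0],"gripper": 0},
    {"linear": [0.002,0,-0.002],"turn": [0,0,0],"gripper": 0},
    {"linear": [0.002,0,-0.002],"turn": [0,0,0],"gripper": 0}
  ]
}}

```text
time_s: 20.45
ee_pos: [0.3983, 0.1376, 0.0383]
orientation: [0.323, 0.031, 0.946, -0.011]
force: [-0.5, 0.5, -0.5]
width: -0.0002
```

Call:
{"api": "jog_arm", "payload": {
  "plan": [
    {"linear": [0.001,0,0],"turn": [0,0,0],"gripper": 0},
    {"linear": [0.002,0,0],"turn": [0,0,0],"gripper": 0},
    {"linear": [0.002,0,0],"turn": [0,0,0],"gripper": 0}
  ]
}}

```text
time_s: 20.75
ee_pos: [0.4004, 0.1376, 0.0385]
orientation: [0.323, 0.031, 0.946, -0.011]
force: [-0.6, 0.3, 0.8]
width: 0.0001
```

```bash
python3 -c "
from h import *
st(38)"
```

```text
t 20.75 pos [0.4004 0.1376 0.0385] F [-0.6  0.3  0.8] T [0.04 0.56 0.  ] w 0.0001
turn to goal [ 0.  -0.3  0.4] z axis [ 0.611 -0.041 -0.791]
q [ 0.32  0.59 -1.25  2.56  1.79  1.03 -0.81]
```

Still free 4 mm beyond the expected strip surface, so the tip is probably in the groove. I'll continue in small steps.

Call:
{"api": "jog_arm", "payload": {
  "plan": [
    {"linear": [0.001,0,0],"turn": [0,0,0],"gripper": 0},
    {"linear": [0.002,0,0],"turn": [0,0,0],"gripper": 0},
    {"linear": [0.002,0,0],"turn": [0,0,0],"gripper": 0}
  ]
}}

```text
time_s: 21.05
ee_pos: [0.4024, 0.1376, 0.0385]
orientation: [0.323, 0.031, 0.946, -0.011]
force: [0.2, 0.8, 0.5]
width: -0.0
```

Call:
{"api": "jog_arm", "payload": {
  "plan": [
    {"linear": [0.001,0,0],"turn": [0,0,0],"gripper": 0},
    {"linear": [0.002,0,0],"turn": [0,0,0],"gripper": 0},
    {"linear": [0.002,0,0],"turn": [0,0,0],"gripper": 0}
  ]
}}

```text
time_s: 21.35
ee_pos: [0.4035, 0.1375, 0.0381]
orientation: [0.323, 0.03, 0.946, -0.011]
force: [-4.3, -0.3, 2.0]
width: 0.0002
```

```bash
python3 -c "
from h import *
st(38)"
```

```text
t 21.35 pos [0.4035 0.1375 0.0381] F [-4.3 -0.3  2. ] T [-0.04  1.   -0.03] w 0.0002
turn to goal [ 0.1 -0.3  0.3] z axis [ 0.61  -0.041 -0.792]
q [ 0.33  0.6  -1.25  2.55  1.79  1.03 -0.8 ]
```

The lever fits a fingertip contact about 6 mm past the strip plane, which is the key. Now I'll press further.

Call:
{"api": "jog_arm", "payload": {
  "plan": [
    {"linear": [0.001,0,0],"turn": [0,0,0],"gripper": 0},
    {"linear": [0.002,0,0],"turn": [0,0,0],"gripper": 0},
    {"linear": [0.003,0,0],"turn": [0,0,0],"gripper": 0},
    {"linear": [0.003,0,0],"turn": [0,0,0],"gripper": 0}
  ]
}}

```text
time_s: 21.75
ee_pos: [0.4065, 0.1374, 0.0381]
orientation: [0.323, 0.031, 0.946, -0.011]
force: [-4.5, -0.3, 2.9]
width: -0.0001
```

```bash
python3 -c "
from h import *
st(38)"
```

```text
t 21.75 pos [0.4065 0.1374 0.0381] F [-4.5 -0.3  2.9] T [-0.03  1.07 -0.09] w -0.0001
turn to goal [ 0.1 -0.4  0.3] z axis [ 0.61  -0.041 -0.792]
q [ 0.33  0.6  -1.24  2.55  1.8   1.02 -0.8 ]
```

Call:
{"api": "jog_arm", "payload": {
  "plan": [
    {"linear": [0.001,0,0],"turn": [0,0,0],"gripper": 0},
    {"linear": [0.002,0,0],"turn": [0,0,0],"gripper": 0},
    {"linear": [0.002,0,0],"turn": [0,0,0],"gripper": 0},
    {"linear": [0.002,0,0],"turn": [0,0,0],"gripper": 0}
  ]
}}

```text
time_s: 22.15
ee_pos: [0.4082, 0.1373, 0.038]
orientation: [0.323, 0.03, 0.946, -0.011]
force: [-6.9, -0.4, 4.5]
width: -0.0006
```

```bash
python3 - <<'E'
from h import *
s=st(38); a=shot('scene','s5')['frame'];b=shot('top','t5')['frame']
k=np.vstack([cv2.resize(a[130:250,165:365],(500,300),interpolation=3),cv2.resize(b[140:260,140:340],(500,300),interpolation=3)])
cv2.imwrite('pics/k5.png',k[:,:,::-1])
E
```

```text
t 22.15 pos [0.4082 0.1373 0.038 ] F [-6.9 -0.4  4.5] T [-0.11  1.11 -0.14] w -0.0006
turn to goal [ 0.1 -0.4  0.3] z axis [ 0.609 -0.041 -0.792]
q [ 0.33  0.6  -1.24  2.54  1.8   1.02 -0.79]
```

View pics/k5.png

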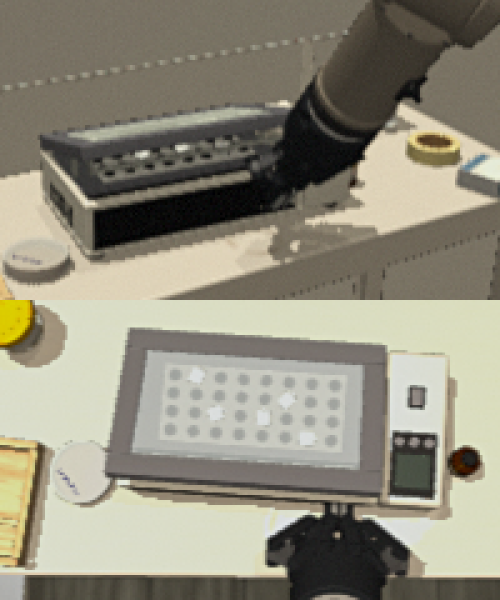

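The lid has sprung up on to its pins: the top crop shows the bright gap under its front edge at about (250,490). Next I'll leave the groove, move left to mid-lip and rise to just below the lip.

Call:
{"api": "jog_arm", "payload": {
  "plan": [
    {"linear": [-0.006,0,0],"turn": [0,0,0],"gripper": 0},
    {"linear": [-0.013,0.001,0],"turn": [0,0,0],"gripper": 0},
    {"linear": [-0.016,0.006,0.006],"turn": [0,0,0],"gripper": 0},
    {"linear": [-0.016,0.016,0.014],"turn": [0,0,0],"gripper": 0},
    {"linear": [-0.016,0.03,0.022],"turn": [0,0,0],"gripper": 0},
    {"linear": [-0.016,0.045,0.03],"turn": [0,0,0],"gripper": 0},
    {"linear": [-0.016,0.06,0.038],"turn": [0,0,0],"gripper": 0},
    {"linear": [-0.016,0.072,0.045],"turn": [0,0,0],"gripper": 0},
    {"linear": [-0.016,0.072,0.045],"turn": [0,0,0],"gripper": 0}
  ]
}}

```text
time_s: 23.15
ee_pos: [0.3942, 0.2125, 0.0853]
orientation: [0.325, 0.03, 0.945, -0.009]
force: [-0.9, -0.1, 0.3]
width: 0.0002
```

```bash
python3 -c "
from h import *
st(38)"
```

```text
t 23.15 pos [0.3942 0.2125 0.0853] F [-0.9 -0.1  0.3] T [0.04 0.69 0.05] w 0.0002
turn to goal [-0.1 -0.   0.2] z axis [ 0.614 -0.037 -0.789]
q [ 0.13  0.43 -1.25  2.41  1.5   0.98 -0.7 ]
```

Call:
{"api": "jog_arm", "payload": {
  "plan": [
    {"linear": [0.007,0,0.002],"turn": [0,0,0],"gripper": 0},
    {"linear": [0.013,0,0.004],"turn": [0,0,0],"gripper": 0},
    {"linear": [0.0165,0,0.009],"turn": [0,0,0],"gripper": 0},
    {"linear": [0.0165,0,0.013],"turn": [0,0,0],"gripper": 0},
    {"linear": [0.0165,0,0.0165],"turn": [0,0,0],"gripper": 0},
    {"linear": [0.0165,0,0.0165],"turn": [0,0,0],"gripper": 0}
  ]
}}

```text
time_s: 23.75
ee_pos: [0.4101, 0.2095, 0.1007]
orientation: [0.324, 0.031, 0.946, -0.011]
force: [0.6, 0.6, -0.3]
width: -0.0002
```

```bash
python3 - <<'E'
from h import *
s=st(38); a=shot('scene','s6')['frame']
cv2.imwrite('pics/k6.png',cv2.resize(a[120:240,170:330],(800,600),interpolation=3)[:,:,::-1])
E
```

```text
t 23.75 pos [0.4101 0.2095 0.1007] F [ 0.6  0.6 -0.3] T [-0.01  0.66  0.02] w -0.0002
turn to goal [ 0.  -0.2  0.4] z axis [ 0.612 -0.041 -0.79 ]
q [ 0.19  0.38 -1.24  2.38  1.45  0.91 -0.59]
```

View pics/k6.png

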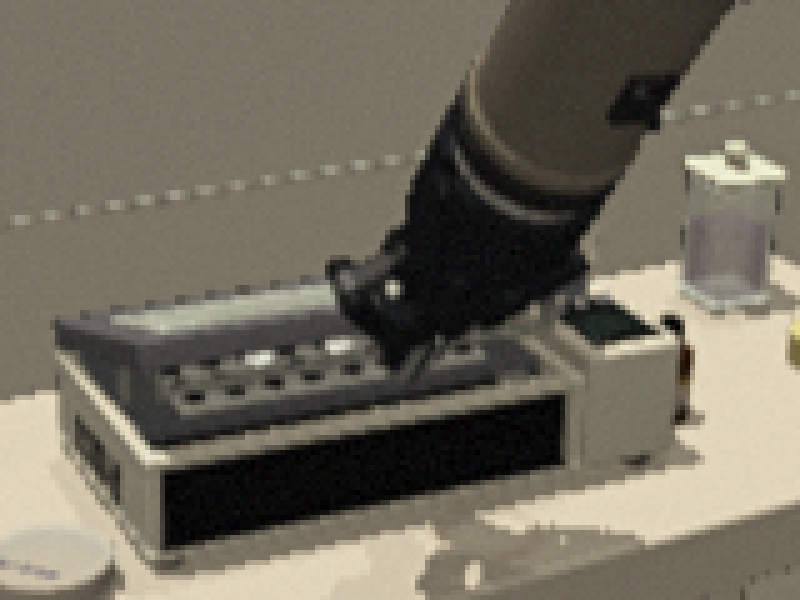

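The tip at about (405,370) stands just below the raised lip's line, in front of the tube rows, with no contact yet. I'll start the arc gently.

Call:
{"api": "jog_arm", "payload": {
  "plan": [
    {"linear": [0.002,0,0.006],"turn": [0,0,0],"gripper": 0},
    {"linear": [0.0045,0,0.012],"turn": [0,0,0],"gripper": 0},
    {"linear": [0.007,0,0.018],"turn": [0,0,0],"gripper": 0},
    {"linear": [0.0102,-0.001,0.024],"turn": [0,0,0],"gripper": 0},
    {"linear": [0.0102,-0.001,0.024],"turn": [0,0,0],"gripper": 0}
  ]
}}

```text
time_s: 24.3
ee_pos: [0.4199, 0.2086, 0.1243]
orientation: [0.323, 0.031, 0.946, -0.011]
force: [-1.6, 0.3, -0.4]
width: 0.0001
```

```bash
python3 - <<'E'
from h import *
s=st(38)
E
```

```text
t 24.3 pos [0.4199 0.2086 0.1243] F [-1.6  0.3 -0.4] T [0.07 0.93 0.  ] w 0.0001
turn to goal [ 0.  -0.2  0.4] z axis [ 0.611 -0.041 -0.79 ]
q [ 0.26  0.28 -1.25  2.34  1.34  0.83 -0.46]
```

Call:
{"api": "jog_arm", "payload": {
  "plan": [
    {"linear": [0.0035,0,0.006],"turn": [0,0,0],"gripper": 0},
    {"linear": [0.0072,0,0.0116],"turn": [0,0,0],"gripper": 0},
    {"linear": [0.011,-0.001,0.017],"turn": [0,0,0],"gripper": 0},
    {"linear": [0.0155,-0.001,0.0224],"turn": [0,1,0],"gripper": 0},
    {"linear": [0.02,-0.001,0.0275],"turn": [0,3,0],"gripper": 0},
    {"linear": [0.025,-0.002,0.033],"turn": [0,5,0],"gripper": 0},
    {"linear": [0.03,-0.002,0.038],"turn": [0,6.5,0],"gripper": 0},
    {"linear": [0.035,-0.002,0.043],"turn": [0,8,0],"gripper": 0},
    {"linear": [0.035,-0.002,0.043],"turn": [0,8,0],"gripper": 0}
  ]
}}

```text
time_s: 25.2
ee_pos: [0.4561, 0.2064, 0.1675]
orientation: [0.257, 0.031, 0.966, -0.013]
force: [-0.4, 0.3, -0.1]
width: 0.0001
```

```bash
python3 - <<'E'
from h import *
s=st(30); a=shot('scene','s7')['frame']
cv2.imwrite('pics/k7.png',cv2.resize(a[100:240,160:340],(720,560),interpolation=3)[:,:,::-1])
E
```

```text
t 25.2 pos [0.4561 0.2064 0.1675] F [-0.4  0.3 -0.1] T [ 0.05  0.59 -0.05] w 0.0001
turn to goal [ 0.5 -0.3  0.5] z axis [ 0.495 -0.041 -0.868]
q [ 0.43  0.22 -1.25  2.14  0.92  0.79  0.11]
```

View pics/k7.png

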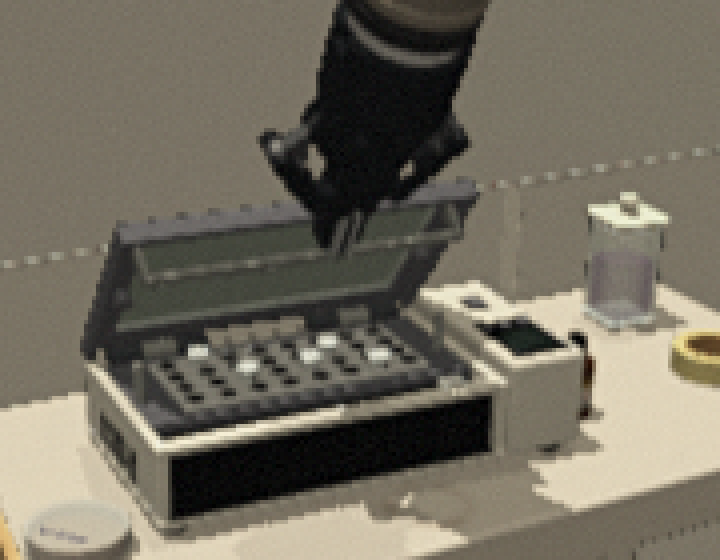

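The lid is up by about 55° with the fingertip just inside its lip at (340,240), so I'm continuing along the arc.

Call:
{"api": "jog_arm", "payload": {
  "plan": [
    {"linear": [0.0055,0,0.0045],"turn": [0,2,0],"gripper": 0},
    {"linear": [0.011,-0.001,0.0085],"turn": [0,3,0],"gripper": 0},
    {"linear": [0.017,-0.001,0.012],"turn": [0,5,0],"gripper": 0},
    {"linear": [0.023,-0.001,0.016],"turn": [0,6,0],"gripper": 0},
    {"linear": [0.029,-0.002,0.019],"turn": [0,8,0],"gripper": 0},
    {"linear": [0.035,-0.002,0.022],"turn": [0,9,0],"gripper": 0},
    {"linear": [0.0415,-0.002,0.0245],"turn": [0,11,0],"gripper": 0},
    {"linear": [0.048,-0.003,0.027],"turn": [0,12,0],"gripper": 0},
    {"linear": [0.055,-0.003,0.0285],"turn": [0,14,0],"gripper": 0},
    {"linear": [0.061,-0.004,0.03],"turn": [0,15,0],"gripper": 0}
  ]
}}

```text
time_s: 26.25
ee_pos: [0.5158, 0.2027, 0.1962]
orientation: [0.127, 0.028, 0.991, -0.017]
force: [-0.4, 0.7, 1.3]
width: -0.0003
```

```bash
python3 - <<'E'
from h import *
s=st(15)
E
```

```text
t 26.25 pos [0.5158 0.2027 0.1962] F [-0.4  0.7  1.3] T [0.22 0.32 0.03] w -0.0003
turn to goal [ 1.6 -0.4  0. ] z axis [ 0.252 -0.042 -0.967]
q [ 0.4   0.48 -1.21  1.77  0.73  1.13  0.48]
```

Call:
{"api": "jog_arm", "payload": {
  "plan": [
    {"linear": [0.007,0,0.001],"turn": [0,1,0],"gripper": 0},
    {"linear": [0.0135,-0.001,0.002],"turn": [0,2,0],"gripper": 0},
    {"linear": [0.02,-0.001,0.002],"turn": [0,3,0],"gripper": 0},
    {"linear": [0.027,-0.002,0.002],"turn": [0,4,0],"gripper": 0},
    {"linear": [0.034,-0.002,0.002],"turn": [0,5,0],"gripper": 0},
    {"linear": [0.041,-0.002,0.001],"turn": [0,5,0],"gripper": 0},
    {"linear": [0.048,-0.003,0],"turn": [0,5,0],"gripper": 0},
    {"linear": [0.048,-0.003,0],"turn": [0,5,0],"gripper": 0}
  ]
}}

```text
time_s: 27.05
ee_pos: [0.5682, 0.1995, 0.2002]
orientation: [0.09, 0.029, 0.995, -0.018]
force: [1.5, -2.5, 11.4]
width: -0.0
```

```bash
python3 - <<'E'
from h import *
s=st(10); a=shot('scene','s8')['frame']; b=shot('top','t8')['frame']
k=np.vstack([cv2.resize(a[90:240,160:360],(400,300),interpolation=3),cv2.resize(b[110:260,130:330],(400,300),interpolation=3)])
cv2.imwrite('pics/k8.png',k[:,:,::-1])
E
```

```text
t 27.05 pos [0.5682 0.1995 0.2002] F [ 1.5 -2.5 11.4] T [-0.53 -0.62 -0.12] w -0.0
turn to goal [1.8 0.2 0. ] z axis [ 0.177 -0.041 -0.983]
q [ 0.33  0.61 -1.15  1.57  0.74  1.26  0.58]
```

View pics/k8.png

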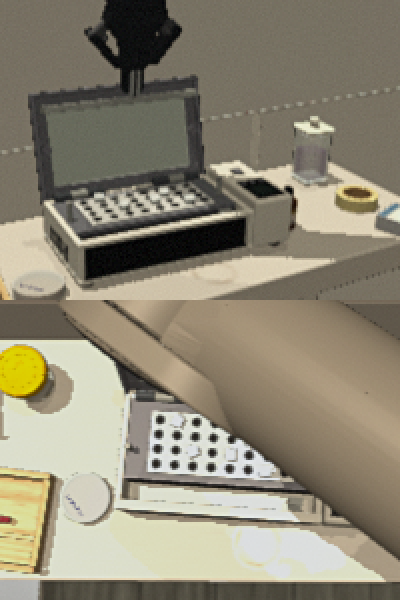

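The lid already leans back at its stop: its top edge sits left of and behind the hinge in the scene crop, about 50 mm of lean. The tip is pressing down with 11 N, so I'll lift straight off and move back clear.

Call:
{"api": "jog_arm", "payload": {
  "plan": [
    {"linear": [-0.001,0,0.008],"turn": [0,0,0],"gripper": 0},
    {"linear": [-0.003,0,0.018],"turn": [0,0,0],"gripper": 0},
    {"linear": [-0.006,0,0.03],"turn": [0,0,0],"gripper": 0},
    {"linear": [-0.02,0,0.045],"turn": [0,0,0],"gripper": 0},
    {"linear": [-0.04,0,0.06],"turn": [0,0,0],"gripper": 0},
    {"linear": [-0.065,0,0.075],"turn": [0,0,0],"gripper": 0},
    {"linear": [-0.09,0,0.09],"turn": [0,0,0],"gripper": 0},
    {"linear": [-0.115,-0.02,0.1],"turn": [0,0,0],"gripper": 0},
    {"linear": [-0.14,-0.05,0.1],"turn": [0,0,0],"gripper": 0},
    {"linear": [-0.16,-0.09,0.1],"turn": [0,0,0],"gripper": 0}
  ]
}}

```text
time_s: 28.15
ee_pos: [0.4064, 0.1217, 0.2961]
orientation: [0.081, 0.024, 0.996, -0.02]
force: [-0.4, -1.6, -1.4]
width: 0.0
```

Call:
{"api": "jog_arm", "payload": {
  "plan": [
    {"linear": [0,-0.04,0],"turn": [0,0,0],"gripper": 0},
    {"linear": [0,-0.08,0],"turn": [0,0,0],"gripper": 0},
    {"linear": [0,-0.12,0],"turn": [0,0,0],"gripper": 0},
    {"linear": [0,-0.16,0],"turn": [0,0,0],"gripper": 0},
    {"linear": [0,-0.2,0],"turn": [0,0,0],"gripper": 0},
    {"linear": [0,-0.24,0],"turn": [0,0,0],"gripper": 0},
    {"linear": [0,-0.28,0],"turn": [0,0,0],"gripper": 0},
    {"linear": [0,-0.28,0],"turn": [0,0,0],"gripper": 0},
    {"linear": [0,-0.28,0],"turn": [0,0,0],"gripper": 0}
  ]
}}

```text
time_s: 29.05
ee_pos: [0.4085, -0.1592, 0.2968]
orientation: [0.082, 0.027, 0.996, -0.019]
force: [0.3, 1.1, -0.6]
width: -0.0003
```

```bash
python3 - <<'E'
from h import *
s=st(10); a=shot('scene','s9')['frame']; b=shot('top','t9')['frame']
k=np.vstack([cv2.resize(a[90:250,100:400],(560,300),interpolation=3),cv2.resize(b[110:270,120:420],(560,300),interpolation=3)])
cv2.imwrite('pics/k9.png',k[:,:,::-1])
E
```

```text
t 29.05 pos [ 0.4085 -0.1592  0.2968] F [ 0.3  1.1 -0.6] T [ 0.07  0.16 -0.01] w -0.0003
turn to goal [ 1.9 -0.7 -0.1] z axis [ 0.162 -0.042 -0.986]
q [ 1.06 -0.05 -0.67  1.81 -0.06  1.2   1.92]
```

View pics/k9.png

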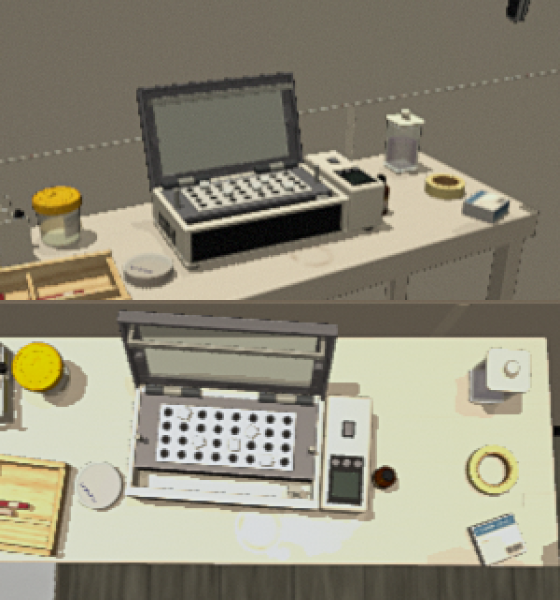

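The lid stands open, leaning back, with the arm clear and the bystanders apparently unmoved. One numeric check before handing in.

```bash
python3 - <<'E'
from h import *
a=load('t0')['frame'];c=load('t9');b=c['frame']
d=cv2.absdiff(a,b).max(2)
for n,(u,v,r) in dict(dish=(173,208,14),bottle=(326,205,8),cup=(140,146,16),jar=(390,150,16),tape=(384,200,16),glasses=(386,237,15)).items(): print(n,int((d[v-r:v+r,u-r:u+r]>40).sum()))
# where lip ends should be at several angles vs crop pixels of the lid's far top edge
for ph in (1.6,1.75,1.9):
    e=np.array([[62-136*np.cos(ph),y,62+136*np.sin(ph)] for y in(118,-118)])/1e3
    W=Ro.from_euler('z',YAW,degrees=True).apply(e)+[.492,.215,0]
    p=proj(c,W); print(ph,np.round((p-[120,110])*[560/300,300/160]+[0,300],0).tolist())
E
```

```text
dish 8
bottle 0
cup 0
jar 0
tape 0
glasses 0
1.6 [[112.0, 353.0], [337.0, 367.0]]
1.75 [[114.0, 335.0], [338.0, 348.0]]
1.9 [[117.0, 318.0], [339.0, 331.0]]
```

```bash
python3 -c "
from rig import workorder; print(workorder.finish_job())"
```

```text
the job is handed in; nothing more can be done
None
```

The incubator lid is open and leaning back against its stop, the arm is clear, and I handed the job in at about 29 s on the robot clock.

**What I did:** With the fingers shut I slid the fingertip along the strip at about 5 N. The contact dropped away near y ≈ 0.14 m, close to the strip's right end, which was the groove. I pressed the key with about 7 N until the lid sprang up, then pushed it over by its lip and moved away.

**Last checks:**
- **Lid:** in the top view the lip's edge lies where 1.9 rad predicts, to within a few pixels.
- **Bystanders:** comparing the first and last top views, five show no change at all. The dish differs by 8 pixels at the edge of its box, which I take to be the incubator's edge or a shadow, not movement.
- **Force:** readings at the end are about 1 N, so the robot touches nothing.

**What did not go smoothly:**
- **First press on the key:** it stopped short, and the forces pointed to the finger linkage touching the lid's edge, at about 14 N on each of two axes (about 20 N in all). I backed off and turned the tool 90° before pressing again.
- **End of the lid push:** the fingertip pressed down on the lid's edge with about 11 N, so I lifted straight off.

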